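# Stack two lidded storage jars on the bench scale

## Robot

A 6-joint arm with a two-finger parallel gripper is mounted at the origin on the work surface. World frame = base frame: x ahead of the robot, y to its left, z up, the work surface at z = 0. Lengths are in m, angles in rad, forces in N, time in s.
With the tool pointing down it reaches from about 0.4 to 0.825 m from the base axis. Payload 7 kg.
Tool frame: the origin (TCP) lies at the centre of the arm's flange, where the gripper is bolted on; the fingertips stand 178 mm ahead of it and the grasp point (between the pads) lies arm.tcp_to_grasp ahead of it (arm.tcp_to_grasp is the distance from the TCP to the grasp point, in m); z points along the fingers, y is the direction in which the jaws open and shut (so a half turn about z gives the same grasp; the last joint's range is limited). The gripper opens to 88 mm and grips with 3 to 60 N. Pads are 19 mm wide; open, the fingers measure 130 mm over their backs; the gripper's body (78 mm by 193 mm) begins 47 mm behind the grasp point.
Start: joints at [-0.846, 0.359, 0.012, 0, -1.224, -0.288], TCP at [0.286, -0.612, 0.405] pointing down, gripper open.
Joint ranges: [-3.07, 3.07], [-1.43, 2.12], [-1.02, 1.25], [-3.03, 1.67], [-3.05, -0], [-3.03, 3.03]. Speed limits (rad/s): [2.39, 2.39, 3.01, 3.14, 3.14, 3.14].

## Interface

Orientations are given as [roll, pitch, yaw] about the fixed x, y, z axes, in that order (R = Rz(yaw) Ry(pitch) Rx(roll)).
In Python, from station import arm gives the robot as it stands.
- The arm moves only by the tool move_arm, never from a script. Its argument "deltas" is a list of rows, each a list of 6 numbers: the shift along the world's x, y, z in mm, then the turn, a rotation vector about the world's x, y, z in degrees. In form: [[tx, ty, tz, ax, ay, az], ...]. A call has exactly 5 rows; each row shifts and turns the commanded pose from where the row before left it; what a row does not reach is not made up. A row lasts 1/12 s, in which the tool goes at most 41.7 mm and 7.16 degrees, less where a joint would pass 70% of its speed; a pose out of reach is approached as far as the arm can. A call with a gripper value outside its range is refused whole. "claw" is the closure in counts, from 0 (fully open) to 255 (shut), set as the call begins (left out, the last holds). The fingers move at their own pace and stop on an object; "squeeze" is the grip in N (left out, the last holds). Time passes only in rows, so rows that do not move let the fingers close, or fill a call up. It gives the time, the measured TCP pose, the force and the opening at its end, in the units of the state.
- arm.get_state(): the state, without advancing time (a new reading comes with each control period).
- arm.grab_frame(name): name is "scene" or "top" or "wrist"; returns the picture (384x512x3 uint8, red, green, blue); there is no depth.
- arm.calibration(name): a dict with "intrinsics" (3x3 intrinsics, pixels), "T" (4x4, takes a point from camera to world coordinates); the wrist camera has in their place "mount" (4x4, takes a point from camera to tool coordinates, whose origin is the TCP and whose axes are the flange's). Camera axes: x right, y up, looking along -z (the intrinsics and any distortion apply to the point x, -y, -z); pixel columns grow to the right and rows downward; lengths in m; the calibration is good to about 2 mm. A picture is of the moment at which its call begins: read the wrist's pose just before it. calibration takes no time and is no camera call.
- arm.job_done(): hands the job in, once; it reports no verdict.
Trained networks look in the newest picture that a camera, given by its name, has taken for a name from the list of things; names that differ only in an ending like _2 or _b are one class to them, and where a whole thing is asked for, a point or a joint stands for the part that bears it (a point fixed in the world has none). Each returns a list of dicts, best first, with "score" (0 to 1); they miss things now and then, are a little off and sometimes report something else, mostly with a low value. They report only what shows in the picture. A call takes as long as a camera call. They do not tell look-alikes from the thing itself.
- arm.spot_in(thing, camera): "xy" ([column, row] in pixels, amid what is visible of it).
- arm.masks_of(thing, camera): "pixels" (384x512 bool, what is visible of it) and "xy" ([column, row] in pixels, amid what is visible of it).
- arm.spot_point(thing, camera): "xy" ([column, row] in pixels: a listed point, or the origin of a listed thing).
The state is a dict: "t": time; "q": joint angles; "qd": joint speeds; "joint_efforts": joint torques, N m; "eef_pos": TCP position; "ee_rot": TCP orientation; "force": force on the tool from outside, world axes, zero at the start; "moment": the same for the moment, N m; "width": finger opening in m.
Only numpy, scipy, OpenCV 4.12 (cv2) and the standard library are available. Lean on these libraries where they do the work, as an engineer would, in place of code of your own. Each camera call takes 0.05 s, during which the arm holds its last target. There are 200 camera calls.

## Task

Build a stack to be weighed on the bench scale, one piece at a time from the bottom up: stand the large amber jar inside the black ring on the pan, put the red lid fully onto it, stand the small green jar in the recess of the red lid, and put the white lid fully onto the small jar. Let go of each piece, level and seated, before fetching the next, and set pieces down rather than dropping them. Leave the blue lid and the two tins where they stand.

Things in the scene. Friction and masses are not known exactly. Their poses are not given: they have to be found in the camera images.
- large_jar_center (a point): Large open jar of amber glass, round and straight: 59 mm outside diameter, 70 mm high, mouth 52 mm inside, wall 3.5 mm, about 0.22 kg, standing upright and empty. Origin: centre, half-way up (35 mm above its underside); z up.
- red_lid_center (a point): Red push-on lid of the large jar, right way up, 26 mm high: a grey plug below (46 mm across, 10 mm high, tapered foot), then a red disc 64 mm across, 16 mm thick, with a recess in its top 55 mm across and 4 mm deep for the small jar's foot. Fully on: plug in the jar's mouth (3 mm play all round), disc on its rim. 0.07 kg, loose. Origin: centre, half-way up (13 mm above its underside); z up.
- small_jar_center (a point): Small open jar of green glass, round and straight: 48 mm outside diameter, 60 mm high, mouth 41 mm inside, wall 3.5 mm, about 0.14 kg, standing upright and empty. Origin: centre, half-way up (30 mm above its underside); z up.
- white_lid_center (a point): White push-on lid of the small jar, right way up, 24 mm high: a grey plug below (35 mm across, 10 mm high, tapered foot), then a flat white disc 54 mm across, 14 mm thick. Fully on, the plug is in the jar's mouth (3 mm play all round), the disc on its rim. 0.05 kg, loose. Origin: centre, half-way up (12 mm above its underside); z up.
- blue_lid_center (a point): Blue lid, the same shape and size as the red one, not wanted here: to be left alone. Origin: its centre, 13 mm above its underside.
- pan (a point): Centre of the top face of the bench scale's round steel pan (132 mm in diameter, 38 mm above the table, rigid and fixed), inside a thin black ring 85 mm in diameter drawn on it. The scale's white body under it is 180 mm by 150 mm and 26 mm high. z up. The scale stands on the robot's left or right, turned a little.
- spice_tin_center (a point): Steel spice tin with a black cap, 44 mm in diameter, 58 mm high, standing among the jars and lids: to be left alone. Origin: its centre, 29 mm up.
- yellow_tin_center (a point): Yellow tin with a brass-coloured lid, 56 mm in diameter, 60 mm high: to be left alone. Origin: its centre, 30 mm up.
Things that resemble listed ones, but are neither listed nor needed, are in the scene too. Several things look just like the part that bears red_lid_center: the one meant starts farthest to the robot's left.

How it is judged:
By the outcome, as a careful person would: the job done as asked, in the order asked, and still so for the second after the job is handed in, with the robot touching nothing.
It also fails if it takes over 136 s, if anything falls off the work surface, if the arm or the gripper's body presses on something with over 40 N, if the wrist force passes 120 N, or if a joint passes its speed limit or range.

## Working session

There is one attempt and no reset: what is moved stays moved. The work goes in short steps, Python scripts to look and compute and a tool call to move; the robot and the scene stay as the last step left them, time stands still between calls to the robot, and variables do not carry over. Pictures are saved under pics/ and viewed, about 12 in all and at most 16, crops included, and the job is handed in when it is done.

Besides the shell and the picture viewer there is one more tool, called by a JSON object that holds its "api" and its "payload", one argument or row to a line. move_arm: Moves the arm, as the interface text tells. Its arguments: {"type":"object","properties":{"deltas":{"type":"array","items":{"type":"array","items":{"type":"number"}}},"claw":{"type":"number"},"squeeze":{"type":"number"}},"required":["deltas"]}

```bash
mkdir -p pics; ls
cat > h.py <<'E'
import numpy as np, cv2
from station import arm
from scipy.spatial.transform import Rotation as R
def toolT():
    s=arm.get_state(); T=np.eye(4); T[:3,:3]=R.from_euler('xyz',s['ee_rot']).as_matrix(); T[:3,3]=s['eef_pos']; return T
def camT(n,tool=None):
    c=arm.calibration(n); return np.array(c['intrinsics']), (np.array(c['T']) if 'T' in c else (toolT() if tool is None else tool)@np.array(c['mount'])), c
def ray(n,xy,tool=None):
    K,T,c=camT(n,tool); d=np.linalg.inv(K)@[xy[0],xy[1],1]; d=T[:3,:3]@(d*[1,-1,-1]); return T[:3,3],d/np.linalg.norm(d)
def onz(n,xy,z,tool=None):
    o,d=ray(n,xy,tool); return o+d*(z-o[2])/d[2]
def tri(rays):
    A=0;b=0
    for o,d in rays:
        P=np.eye(3)-np.outer(d,d);A=A+P;b=b+P@o
    p=np.linalg.solve(A,b); return p,[np.linalg.norm((np.eye(3)-np.outer(d,d))@(p-o)) for o,d in rays]
def proj(n,p,tool=None):
    K,T,c=camT(n,tool); q=np.linalg.inv(T)@[*p,1]; u=K@(q[:3]*[1,-1,-1]); return u[:2]/u[2]
def save(n,f,crop=None,s=1):
    im=arm.grab_frame(n)[:,:,::-1]
    if crop: x0,y0,x1,y1=crop; im=im[y0:y1,x0:x1]
    cv2.imwrite('pics/'+f,cv2.resize(np.ascontiguousarray(im),None,fx=s,fy=s,interpolation=cv2.INTER_CUBIC))
E
python3 - <<'E'
from h import *
np.set_printoptions(precision=4,suppress=True)
print(arm.get_state(), arm.tcp_to_grasp)
for n in('scene','top','wrist'): print(n,arm.calibration(n))
a=[arm.grab_frame(n) for n in('scene','top')]
cv2.imwrite('pics/a.png',a[0][:,:,::-1]);cv2.imwrite('pics/b.png',a[1][:,:,::-1])
for t in 'large_jar_center red_lid_center small_jar_center white_lid_center blue_lid_center pan spice_tin_center yellow_tin_center'.split():
  for n in('scene','top'): print(t,n,[(np.round(r['xy'],1).tolist(),round(r['score'],2)) for r in arm.spot_point(t,n)])
E
```

```text
pics
{'t': 0.0, 'q': array([-0.8459,  0.3593,  0.0111, -0.0003, -1.2241, -0.2881]), 'qd': array([-0.0009, -0.0019,  0.0011,  0.0004, -0.0003,  0.0006]), 'joint_efforts': array([  0.0002, -58.2723,  29.3053,   6.9971,   0.0068,  -0.0001]), 'eef_pos': array([ 0.2855, -0.6114,  0.4038]), 'ee_rot': array([ 3.14  , -0.0001, -2.7049]), 'force': array([-0.2471,  0.0912, -0.075 ]), 'moment': array([-0.0093,  0.0187,  0.0061]), 'width': 0.08798025994667784} 0.1593
scene {'intrinsics': array([[356.6074,   0.    , 254.0996],
       [  0.    , 356.6074, 191.566 ],
       [  0.    ,   0.    ,   1.    ]]), 'T': array([[-0.268 , -0.7949,  0.5444,  1.0116],
       [ 0.9633, -0.2297,  0.1387,  0.1179],
       [ 0.0148,  0.5616,  0.8273,  0.8866],
       [ 0.    ,  0.    ,  0.    ,  1.    ]])}
top {'intrinsics': array([[364.6541,   0.    , 255.0422],
       [  0.    , 364.6541, 188.9759],
       [  0.    ,   0.    ,   1.    ]]), 'T': array([[ 0.0049,  0.9965, -0.0831,  0.4054],
       [-0.9999,  0.0059,  0.0119, -0.0374],
       [ 0.0124,  0.083 ,  0.9965,  0.9797],
       [ 0.    ,  0.    ,  0.    , 
[... 603 characters left out ...]
.7, 290.2], 0.92), ([369.8, 140.2], 0.76), ([377.7, 275.0], 0.59)]
small_jar_center scene [([205.4, 224.6], 0.82)]
small_jar_center top [([285.4, 149.7], 0.62)]
white_lid_center scene [([314.9, 215.9], 0.59)]
white_lid_center top [([179.8, 200.3], 0.56)]
blue_lid_center scene [([266.2, 197.8], 0.61)]
blue_lid_center top [([235.8, 206.4], 0.97), ([359.9, 206.4], 0.48)]
pan scene [([159.8, 164.7], 0.62)]
pan top [([360.9, 206.3], 0.59), ([152.9, 104.8], 0.29)]
spice_tin_center scene [([246.0, 240.6], 0.77), ([160.8, 162.8], 0.35)]
spice_tin_center top [([284.2, 147.8], 0.58), ([239.8, 138.3], 0.53)]
yellow_tin_center scene [([328.6, 302.5], 0.62)]
yellow_tin_center top [([147.4, 105.0], 0.78)]
```

View pics/a.png

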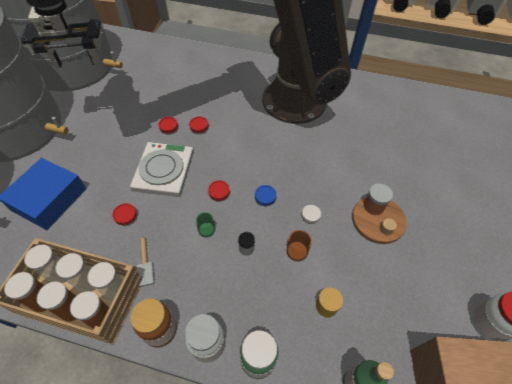

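View pics/b.png

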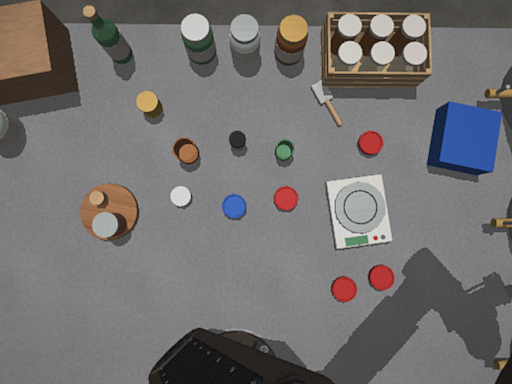

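Run:
```python
from h import *
np.set_printoptions(precision=4,suppress=True)
P=dict(large=((295.5,245.2),(184.4,151.4)),redA=((218.7,189.2),(284,198.4)),red123=((123.6,217.6),(369.8,140.2)),red164=((164.3,124.9),(342.7,290.2)),small=((205.4,224.6),(285.4,149.7)),white=((314.9,215.9),(179.8,200.3)),blue=((266.2,197.8),(235.8,206.4)),pan=((159.8,164.7),(360.9,206.3)),spice=((246,240.6),(239.8,138.3)),yellow=((328.6,302.5),(147.4,105.0)))
for k,(s,t) in P.items(): print(k,*tri([ray('scene',s),ray('top',t)]))
```

```text
large [0.583  0.1308 0.035 ] [np.float64(0.005915667892122128), np.float64(0.005915667892122009)]
redA [ 0.4615 -0.1276  0.0199] [np.float64(0.0023064023851133235), np.float64(0.0023064023851134398)]
red123 [ 0.621  -0.3597  0.0079] [np.float64(0.0003116601951081262), np.float64(0.0003116601951081602)]
red164 [ 0.2486 -0.3302  0.023 ] [np.float64(0.05846871718990882), np.float64(0.05846871718990893)]
small [ 0.5889 -0.1267  0.0279] [np.float64(0.00198073338276324), np.float64(0.0019807333827632574)]
white [ 0.4553  0.1577 -0.0109] [np.float64(0.0030885491994172435), np.float64(0.0030885491994171827)]
blue [ 0.4391  0.006  -0.0024] [np.float64(0.0036552627521994987), np.float64(0.0036552627521994844)]
pan [ 0.4403 -0.322   0.0419] [np.float64(9.092392375272393e-06), np.float64(9.092392375353707e-06)]
spice [ 0.6141 -0.0051  0.0468] [np.float64(0.0033423686335379292), np.float64(0.00334236863353796)]
yellow [0.7075 0.2357 0.0286] [np.float64(0.002760452995852715), np.float64(0.002760452995852709)]
```

Scene view: scale at (160,165), large jar (298,245), small jar (205,224), white lid (312,214), blue lid (266,196), and spice tin (246,240). Red lids in the top view are at (286,198), (371,143), (344,289) and (381,278). The robot's left (+y) is image left, so (286,198), at y≈-0.13, is the one meant. I'll confirm it in a crop before reaching for it. First I move above the large jar.

{"api": "move_arm", "payload": {
  "deltas": [
    [15,37,0,0,0,0],
    [15,37,0,0,0,0],
    [15,37,0,0,0,0],
    [15,37,0,0,0,0],
    [15,37,0,0,0,0]
  ],
  "claw": 0
}}

```text
t: 1.32
eef_pos: [0.3607, -0.425, 0.4047]
ee_rot: [-3.141, 0.0, -2.705]
force: [1.1, -0.1, 0.2]
width: 0.0878
```

{"api": "move_arm", "payload": {
  "deltas": [
    [15,37,0,0,0,0],
    [15,37,0,0,0,0],
    [15,37,0,0,0,0],
    [15,37,0,0,0,0],
    [15,37,0,0,0,0]
  ]
}}

```text
t: 1.73
eef_pos: [0.4357, -0.2398, 0.4051]
ee_rot: [-3.141, 0.001, -2.705]
force: [0.8, -1.2, 0.3]
width: 0.0875
```

{"api": "move_arm", "payload": {
  "deltas": [
    [15,37,0,0,0,0],
    [15,37,0,0,0,0],
    [15,37,0,0,0,0],
    [15,37,0,0,0,0],
    [15,37,0,0,0,0]
  ]
}}

```text
t: 2.15
eef_pos: [0.5107, -0.0546, 0.4052]
ee_rot: [-3.141, 0.001, -2.705]
force: [1.0, -0.2, 0.1]
width: 0.0876
```

{"api": "move_arm", "payload": {
  "deltas": [
    [15,37,0,0,0,0],
    [15,37,0,0,0,0],
    [15,37,0,0,0,0],
    [15,37,0,0,0,0],
    [0,0,0,0,0,0]
  ]
}}

```text
t: 2.57
eef_pos: [0.5727, 0.0967, 0.4042]
ee_rot: [-3.142, 0.001, -2.701]
force: [0.2, -0.5, -0.2]
width: 0.0875
```

```bash
cat > look.py <<'E'
import sys,json
from h import *
np.set_printoptions(precision=4,suppress=True)
T=toolT(); print(T[:3,3],arm.get_state()['ee_rot'])
im=arm.grab_frame('wrist')
if sys.argv[1]!='-': cv2.imwrite('pics/'+sys.argv[1],im[:,:,::-1])
for a in sys.argv[2:]:
    t,z=a.split(':'); z=float(z)
    for r in arm.spot_point(t,'wrist')[:3]: 
        print(t,np.round(r['xy'],1),round(r['score'],2),onz('wrist',r['xy'],z,T))
        open('log.jsonl','a').write(json.dumps([t,list(map(float,r['xy'])),T.tolist()])+'\n')
E
python3 look.py w1.png large_jar_center:0.035 white_lid_center:0.012
```

```text
[0.5727 0.0967 0.4042] [-3.1415  0.0011 -2.7012]
large_jar_center [272.1 190. ] 0.63 [0.5859 0.1322 0.035 ]
large_jar_center [114.4   1. ] 0.31 [ 0.4649 -0.1218  0.035 ]
white_lid_center [320.  113.7] 0.55 [0.4708 0.1468 0.012 ]
```

View pics/w1.png

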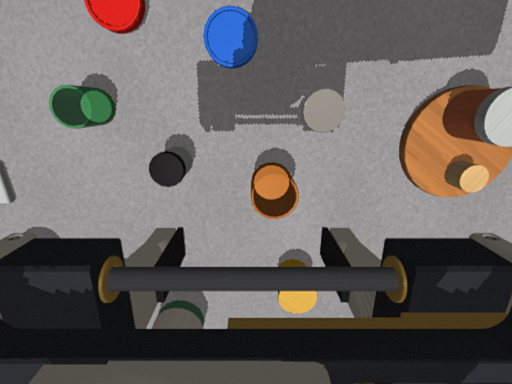

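Wrist view: large jar rim centre ≈(274,193), white lid (324,110), spice tin (167,168), small jar (82,106), blue lid (231,37) and a red lid (115,10). I'll refine positions by fitting cylinder silhouettes to the masks.

```bash
cat > fit.py <<'E'
import sys
from h import *
from scipy.optimize import minimize
np.set_printoptions(precision=4,suppress=True)
# silhouette: radius, z offsets of side from underside
S=dict(large_jar_center=(.0295,0,.07),red_lid_center=(.032,.010,.026),small_jar_center=(.024,0,.06),white_lid_center=(.027,.010,.024),blue_lid_center=(.032,.01,.026))
a=np.linspace(0,2*np.pi,72,endpoint=False)
def hull(cam,T,K,x,y,z0,s):
    r,b,t=s; P=np.array([[x+r*np.cos(k),y+r*np.sin(k),z0+h,1] for h in(b,t) for k in a]).T
    q=np.linalg.inv(T)@P; u=K@(q[:3]*[[1],[-1],[-1]]); return cv2.convexHull((u[:2]/u[2]).T.astype(np.float32))
def fit(t,cam,guess,z0=0,freez=False,tool=None):
    """tool pose must be read just before grabbing the picture"""
    K,T,_=camT(cam,tool); best=None
    for m in arm.masks_of(t,cam):
        d=np.linalg.norm(np.array(m['xy'])-proj(cam,[*guess,z0+S[t][2]/2],tool))
        if best is None or d<best[0]: best=(d,m)
    m=best[1]['pixels'].astype(np.uint8)
    m=cv2.morphologyEx(m,cv2.MORPH_CLOSE,np.ones((5,5)))
    F=4; M=cv2.resize(m*255,None,fx=F,fy=F,interpolation=cv2.INTER_LINEAR)>127
    def cost(p):
        h=hull(cam,T,K,p[0],p[1],p[2] if freez else z0,S[t])
        I=np.zeros(M.shape,np.uint8); cv2.fillConvexPoly(I,np.round(((h+.5)*F-.5)*16).astype(np.int32),1,shift=4)
        return 1-(M&(I>0)).sum()/(M|(I>0)).sum()
    p0=[*guess]+([z0] if freez else [])
    r=minimize(cost,p0,method='Nelder-Mead',options=dict(initial_simplex=np.array([p0]+[[v+(.01 if i==j else 0) for j,v in enumerate(p0)] for i in range(len(p0))]),xatol=1e-5,fatol=1e-5))
    return r.x,round(1-r.fun,3),round(best[0],1),round(best[1]['score'],2)
if __name__=='__main__':
    cam=sys.argv[1]; tool=toolT() if cam=='wrist' else None
    im=arm.grab_frame(cam)
    if tool is not None: print('tool',tool[:3,3],arm.get_state()['ee_rot'],arm.get_state()['width'])
    if sys.argv[2]!='-': cv2.imwrite('pics/'+sys.argv[2],im[:,:,::-1])
    for w in sys.argv[3:]:
        t,x,y,z=w.split(':')
        for f in(False,True):
            try: print(cam,t,'free z' if f else '',*fit(t,cam,(float(x),float(y)),float(z),f,tool))
            except Exception as e: print(t,'fail',repr(e))
E
python3 fit.py wrist - large_jar_center:.583:.131:0 white_lid_center:.46:.155:0 small_jar_center:.589:-.127:0
python3 fit.py top - large_jar_center:.583:.131:0 white_lid_center:.46:.155:0 small_jar_center:.589:-.127:0 red_lid_center:.46:-.127:0
python3 fit.py scene - large_jar_center:.583:.131:0 white_lid_center:.46:.155:0 small_jar_center:.589:-.127:0 red_lid_center:.46:-.127:0
```

```text
tool [0.5705 0.0919 0.4043] [-3.1416 -0.0005 -2.7046] 0.08770083541978486
wrist large_jar_center  [0.5836 0.132 ] 0.97 1.1 0.6
wrist large_jar_center free z [ 0.5851  0.1332 -0.0052] 0.985 1.1 0.6
wrist white_lid_center  [0.4669 0.1469] 0.932 7.5 0.73
wrist white_lid_center free z [ 0.4656  0.1499 -0.0124] 0.973 7.5 0.73
wrist small_jar_center  [ 0.5891 -0.1249] 0.971 4.7 0.7
wrist small_jar_center free z [ 0.5906 -0.1278 -0.0052] 0.982 4.7 0.7
top large_jar_center  [0.5734 0.126 ] 0.508 4.5 0.75
top large_jar_center free z [ 0.6395  0.1903 -0.3646] 0.693 4.5 0.75
top white_lid_center  [0.4677 0.1455] 0.893 4.1 0.92
top white_lid_center free z [ 0.4722  0.1569 -0.0604] 0.959 4.1 0.92
top small_jar_center  [ 0.5893 -0.1247] 0.946 3.8 0.69
top small_jar_center free z [ 0.5888 -0.1243  0.0032] 0.944 3.8 0.69
top red_lid_center  [ 0.4632 -0.1319] 0.919 2.9 0.63
top red_lid_center free z [ 0.4651 -0.1357 -0.0384] 0.965 2.9 0.63
scene large_jar_center  [0.5828 0.1325] 0.92 2.6 0.81
scene large_jar_center free z [ 0.5661  0.1333 -0.0337] 0.947 2.6 0.81
scene white_lid_center  [0.4665 0.1483] 0.937 1.4 0.74
scene white_lid_center free z [0.4677 0.1482 0.002 ] 0.933 1.4 0.74
scene small_jar_center  [ 0.5896 -0.1239] 0.898 1.8 0.71
scene small_jar_center free z [ 0.5661 -0.1368 -0.046 ] 0.951 1.8 0.71
scene red_lid_center  [ 0.4631 -0.1292] 0.96 4.5 0.89
scene red_lid_center free z [ 0.4643 -0.1288  0.0018] 0.958 4.5 0.89
```

{"api": "move_arm", "payload": {
  "deltas": [
    [13,28,0,0,0,0],
    [0,12,-25,0,0,0],
    [0,0,-35,0,0,0],
    [0,0,-35,0,0,0],
    [0,0,0,0,0,0]
  ]
}}

```text
t: 4.38
eef_pos: [0.5812, 0.1308, 0.3029]
ee_rot: [3.141, -0.011, -2.706]
force: [-1.4, -0.9, -1.9]
width: 0.0876
```

{"api": "move_arm", "payload": {
  "deltas": [
    [0,0,-30,0,0,0],
    [0,0,-30,0,0,0],
    [0,0,-25,0,0,0],
    [0,0,-15,0,0,0],
    [0,0,0,0,0,0]
  ]
}}

```text
t: 4.8
eef_pos: [0.5831, 0.131, 0.2078]
ee_rot: [-3.141, -0.004, -2.705]
force: [0.3, -0.1, 0.6]
width: 0.0874
```

```bash
python3 fit.py wrist w2.png large_jar_center:.583:.131:0
```

```text
tool [0.5831 0.131  0.2078] [-3.1411 -0.002  -2.7047] 0.08766389539719376
large_jar_center fail TypeError("'NoneType' object is not subscriptable")
large_jar_center fail TypeError("'NoneType' object is not subscriptable")
```

View pics/w2.png

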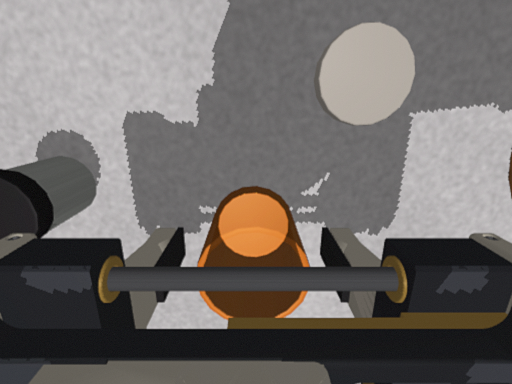

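The jar (253,255) sits centred between the jaws (183 to 322). I grip.

{"api": "move_arm", "payload": {
  "deltas": [
    [0,0,0,0,0,0],
    [0,0,0,0,0,0],
    [0,0,0,0,0,0],
    [0,0,0,0,0,0],
    [0,0,0,0,0,0]
  ],
  "claw": 255,
  "squeeze": 25
}}

```text
t: 5.37
eef_pos: [0.5836, 0.1314, 0.2102]
ee_rot: [3.142, 0.001, -2.705]
force: [-0.5, -0.0, -0.4]
width: 0.0599
```

{"api": "move_arm", "payload": {
  "deltas": [
    [0,0,0,0,0,0],
    [0,0,0,0,0,0],
    [0,0,0,0,0,0],
    [0,0,0,0,0,0],
    [0,0,10,0,0,0]
  ]
}}

```text
t: 5.78
eef_pos: [0.5827, 0.131, 0.2181]
ee_rot: [3.141, -0.003, -2.705]
force: [-1.0, -0.5, -3.0]
width: 0.0588
```

{"api": "move_arm", "payload": {
  "deltas": [
    [0,0,15,0,0,0],
    [0,0,25,0,0,0],
    [0,0,35,0,0,0],
    [0,0,35,0,0,0],
    [0,0,30,0,0,0]
  ]
}}

```text
t: 6.2
eef_pos: [0.5833, 0.1312, 0.362]
ee_rot: [-3.141, 0.0, -2.705]
force: [1.2, 0.2, -2.6]
width: 0.059
```

{"api": "move_arm", "payload": {
  "deltas": [
    [-5,-30,10,0,0,0],
    [-5,-38,10,0,0,0],
    [-5,-38,0,0,0,0],
    [-5,-38,0,0,0,0],
    [-5,-38,0,0,0,0]
  ]
}}

```text
t: 6.62
eef_pos: [0.5575, -0.0521, 0.3801]
ee_rot: [3.141, 0.0, -2.704]
force: [0.8, 0.3, -3.3]
width: 0.0587
```

{"api": "move_arm", "payload": {
  "deltas": [
    [-5,-38,0,0,0,0],
    [-5,-38,0,0,0,0],
    [-5,-38,0,0,0,0],
    [-5,-38,0,0,0,0],
    [-5,-38,0,0,0,0]
  ]
}}

```text
t: 7.03
eef_pos: [0.5325, -0.2423, 0.3798]
ee_rot: [3.141, -0.0, -2.705]
force: [1.4, -0.3, -2.4]
width: 0.0588
```

{"api": "move_arm", "payload": {
  "deltas": [
    [-3,-25,0,0,0,0],
    [0,-15,0,0,0,0],
    [0,0,0,0,0,0],
    [0,0,0,0,0,0],
    [0,0,0,0,0,0]
  ]
}}

```text
t: 7.45
eef_pos: [0.5303, -0.2803, 0.3795]
ee_rot: [3.141, -0.0, -2.705]
force: [-0.0, -0.0, -2.7]
width: 0.059
```

```bash
python3 look.py w3.png pan:0.038 red_lid_center:0.013 small_jar_center:.03; tail -5 log.jsonl >/dev/null
```

```text
[ 0.5303 -0.2803  0.3795] [ 3.1408 -0.0005 -2.7052]
pan [252.2  88.3] 0.86 [ 0.4396 -0.3226  0.038 ]
red_lid_center [380.9 170.4] 0.98 [ 0.4582 -0.1287  0.013 ]
red_lid_center [175.6 205. ] 0.77 [ 0.6167 -0.3547  0.013 ]
small_jar_center [334.6 259.9] 0.51 [ 0.5922 -0.1257  0.03  ]
```

View pics/w3.png

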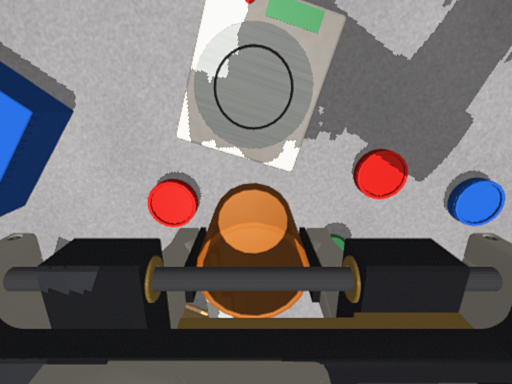

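The ring's centre is at about (253,87) and the jar is held in the jaws. The red lid meant is at (381,174), the leftmost of the red ones, with blue beside it at (476,202). Next I fit the ring and triangulate its height.

Run:
```python
from h import *
np.set_printoptions(precision=4,suppress=True)
im=cv2.imread('pics/w3.png'); g=cv2.cvtColor(im,cv2.COLOR_BGR2GRAY)
m=(g<60).astype(np.uint8); m[:30]=0;m[140:]=0;m[:,:200]=0;m[:,305:]=0
p=np.argwhere(m)[:,::-1].astype(np.float32); e=cv2.fitEllipse(p); print(len(p),e)
T=toolT()
w=onz('wrist',e[0],.038,T); print(w)
# ring via unprojecting pixels to plane and circle fit
for z in(.036,.038,.040,.042):
    P=np.array([onz('wrist',q,z,T)[:2] for q in p]); A=np.c_[2*P,np.ones(len(P))]; s=np.linalg.lstsq(A,(P**2).sum(1),rcond=None)[0]
    print(z,s[:2],'diam',2*np.sqrt(s[2]+s[:2]@s[:2]))
arm.grab_frame('top');a=arm.spot_point('pan','top')[0]['xy'];arm.grab_frame('scene');b=arm.spot_point('pan','scene')[0]['xy']
print(a,b,tri([ray('wrist',e[0],T),ray('top',a),ray('scene',b)]), onz('top',a,.038),onz('scene',b,.038))
```

```text
443 ((252.99261474609375, 86.5088119506836), (77.3342056274414, 82.71344757080078), 1.053473949432373)
[ 0.4383 -0.3223  0.038 ]
0.036 [ 0.4399 -0.3215] diam 0.08596628236036613
0.038 [ 0.44   -0.3215] diam 0.08543650879384725
0.04 [ 0.4401 -0.3214] diam 0.08490673522731515
0.042 [ 0.4402 -0.3214] diam 0.0843769616608025
[360.6, 204.5] [162.4, 164.3] (array([ 0.4405, -0.3188,  0.0447]), [np.float64(0.0038046916968723144), np.float64(0.00456293770618919), np.float64(0.005352090150722786)]) [ 0.4451 -0.3224  0.038 ] [ 0.4341 -0.3171  0.038 ]
```

{"api": "move_arm", "payload": {
  "deltas": [
    [-30,-14,0,0,0,0],
    [-30,-14,-10,0,0,0],
    [-30,-14,-20,0,0,0],
    [0,0,-30,0,0,0],
    [0,0,-30,0,0,0]
  ]
}}

```text
t: 8.27
eef_pos: [0.4392, -0.3232, 0.2902]
ee_rot: [-3.139, 0.003, -2.706]
force: [0.9, 0.6, -3.1]
width: 0.0586
```

{"api": "move_arm", "payload": {
  "deltas": [
    [0,0,-20,0,0,0],
    [0,0,-12,0,0,0],
    [0,0,-4,0,0,0],
    [0,0,0,0,0,0],
    [0,0,0,0,0,0]
  ]
}}

```text
t: 8.68
eef_pos: [0.441, -0.3227, 0.2543]
ee_rot: [-3.141, 0.0, -2.704]
force: [0.5, -0.7, -1.5]
width: 0.0588
```

{"api": "move_arm", "payload": {
  "deltas": [
    [0,0,-1,0,0,0],
    [0,0,-1,0,0,0],
    [0,0,-1,0,0,0],
    [0,0,-1,0,0,0],
    [0,0,0,0,0,0]
  ]
}}

```text
t: 9.1
eef_pos: [0.4405, -0.3226, 0.2498]
ee_rot: [-3.141, 0.0, -2.705]
force: [-0.2, -0.0, -2.7]
width: 0.0589
```

{"api": "move_arm", "payload": {
  "deltas": [
    [0,0,-1,0,0,0],
    [0,0,0,0,0,0],
    [0,0,-1,0,0,0],
    [0,0,0,0,0,0],
    [0,0,0,0,0,0]
  ]
}}

```text
t: 9.52
eef_pos: [0.4406, -0.3226, 0.2481]
ee_rot: [-3.141, 0.0, -2.705]
force: [-1.6, 1.0, 4.5]
width: 0.059
```

{"api": "move_arm", "payload": {
  "deltas": [
    [0,0,-1,0,0,0],
    [0,0,0,0,0,0],
    [0,0,0,0,0,0],
    [0,0,0,0,0,0],
    [0,0,0,0,0,0]
  ]
}}

```text
t: 9.93
eef_pos: [0.4405, -0.3226, 0.2481]
ee_rot: [-3.141, 0.0, -2.704]
force: [-4.5, 5.0, 13.9]
width: 0.0587
```

{"api": "move_arm", "payload": {
  "deltas": [
    [0,0,1,0,0,0],
    [0,0,0,0,0,0],
    [0,0,0,0,0,0],
    [0,0,0,0,0,0],
    [0,0,0,0,0,0]
  ]
}}

```text
t: 10.35
eef_pos: [0.4407, -0.3226, 0.2481]
ee_rot: [-3.141, 0.0, -2.705]
force: [-1.7, 2.0, 7.0]
width: 0.059
```

{"api": "move_arm", "payload": {
  "deltas": [
    [0,0,0,0,0,0],
    [0,0,0,0,0,0],
    [0,0,0,0,0,0],
    [0,0,0,0,0,0],
    [0,0,0,0,0,0]
  ],
  "claw": 0
}}

```text
t: 10.77
eef_pos: [0.4406, -0.3226, 0.2475]
ee_rot: [3.142, -0.0, -2.705]
force: [0.4, 0.1, 0.1]
width: 0.0854
```

{"api": "move_arm", "payload": {
  "deltas": [
    [0,0,0,0,0,0],
    [0,0,5,0,0,0],
    [0,0,15,0,0,0],
    [0,0,30,0,0,0],
    [0,0,35,0,0,0]
  ]
}}

```text
t: 11.18
eef_pos: [0.4399, -0.3224, 0.3323]
ee_rot: [3.139, -0.003, -2.705]
force: [1.3, -0.9, -0.4]
width: 0.0879
```

{"api": "move_arm", "payload": {
  "deltas": [
    [0,0,40,0,0,0],
    [0,0,35,0,0,0],
    [0,0,0,0,0,0],
    [0,0,0,0,0,0],
    [0,0,0,0,0,0]
  ]
}}

```text
t: 11.6
eef_pos: [0.4402, -0.3224, 0.4079]
ee_rot: [-3.142, 0.001, -2.705]
force: [-0.2, -0.4, -0.9]
width: 0.0876
```

```bash
python3 fit.py wrist w4.png large_jar_center:.44:-.3215:.038 red_lid_center:.463:-.13:0
```

```text
tool [ 0.4402 -0.3224  0.4079] [ 3.1406 -0.0005 -2.705 ] 0.08787647386605867
wrist large_jar_center  [ 0.4411 -0.3224] 0.972 4.4 0.88
wrist large_jar_center free z [ 0.4419 -0.3218  0.0349] 0.977 4.4 0.88
wrist red_lid_center  [ 0.4631 -0.1293] 0.677 10.0 0.76
wrist red_lid_center free z [ 0.4741 -0.0858 -0.0672] 0.735 10.0 0.76
```

View pics/w4.png

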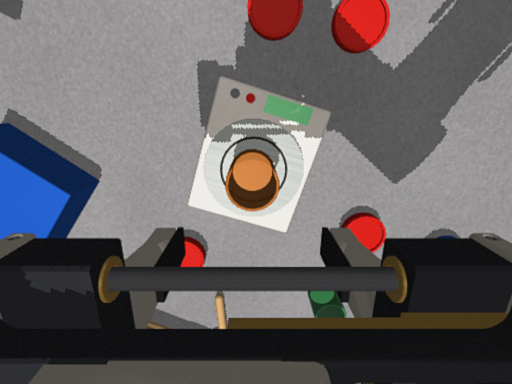

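The jar stands at about (252,182), within the ring, and (360,233) is the red lid wanted. Next I go above that lid.

{"api": "move_arm", "payload": {
  "deltas": [
    [4,38,0,0,0,0],
    [5,39,0,0,0,0],
    [5,39,0,0,0,0],
    [5,39,0,0,0,0],
    [4,38,0,0,0,0]
  ]
}}

```text
t: 12.27
eef_pos: [0.4634, -0.128, 0.4072]
ee_rot: [3.141, -0.001, -2.705]
force: [0.8, 0.1, -0.1]
width: 0.0879
```

{"api": "move_arm", "payload": {
  "deltas": [
    [0,0,-30,0,0,0],
    [0,0,-30,0,0,0],
    [0,0,-20,0,0,0],
    [0,0,0,0,0,0],
    [0,0,0,0,0,0]
  ]
}}

```text
t: 12.68
eef_pos: [0.4635, -0.1296, 0.327]
ee_rot: [3.141, -0.003, -2.704]
force: [-0.2, 0.3, 0.8]
width: 0.0877
```

```bash
python3 fit.py wrist - red_lid_center:.463:-.13:0; python3 -c "
from h import *
im=arm.grab_frame('top')[110:310,200:420,::-1]
wr=arm.grab_frame('wrist')[:,:,::-1]
a=cv2.resize(im,(396,360),interpolation=cv2.INTER_CUBIC);b=cv2.resize(wr,(400,300))
c=np.zeros((360,796,3),np.uint8);c[:,:396]=a;c[:300,396:]=b;cv2.imwrite('pics/c5.png',c)"
```

```text
tool [ 0.4635 -0.1296  0.327 ] [-3.1411 -0.0007 -2.7045] 0.08768146983983544
wrist red_lid_center  [ 0.4629 -0.1298] 0.957 0.9 0.78
wrist red_lid_center free z [ 0.4646 -0.1292 -0.0063] 0.98 0.9 0.78
```

View pics/c5.png

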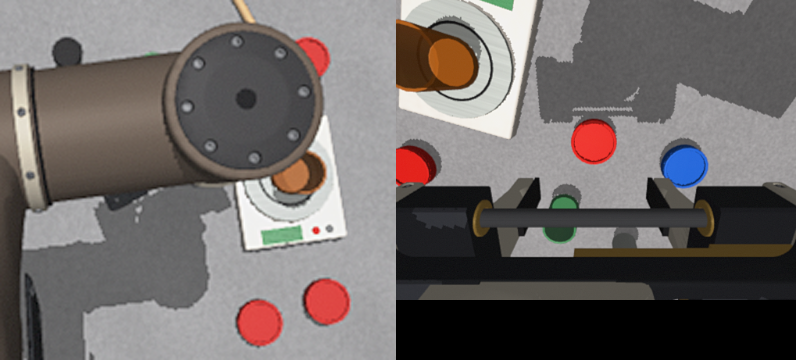

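The wrist view shows the wanted lid at (253,182) between the jaws' projection. It is the leftmost red one, with blue to its left and the other three nearer the scale. I descend and grip.

{"api": "move_arm", "payload": {
  "deltas": [
    [0,0,-35,0,0,0],
    [0,0,-35,0,0,0],
    [0,0,-35,0,0,0],
    [0,0,-25,0,0,0],
    [0,0,-10,0,0,0]
  ]
}}

```text
t: 13.35
eef_pos: [0.4626, -0.1299, 0.1852]
ee_rot: [3.14, -0.003, -2.706]
force: [0.5, -0.2, -0.2]
width: 0.0874
```

{"api": "move_arm", "payload": {
  "deltas": [
    [0,0,-5,0,0,0],
    [0,0,0,0,0,0],
    [0,0,0,0,0,0],
    [0,0,0,0,0,0],
    [0,0,0,0,0,0]
  ]
}}

```text
t: 13.77
eef_pos: [0.4641, -0.1296, 0.1839]
ee_rot: [-3.141, 0.002, -2.705]
force: [0.0, -0.3, -0.1]
width: 0.0874
```

{"api": "move_arm", "payload": {
  "deltas": [
    [0,0,0,0,0,0],
    [0,0,0,0,0,0],
    [0,0,0,0,0,0],
    [0,0,0,0,0,0],
    [0,0,0,0,0,0]
  ],
  "claw": 255,
  "squeeze": 15
}}

```text
t: 14.18
eef_pos: [0.4636, -0.1296, 0.1828]
ee_rot: [-3.141, 0.0, -2.705]
force: [-0.7, -0.1, 4.0]
width: 0.0635
```

{"api": "move_arm", "payload": {
  "deltas": [
    [0,0,0,0,0,0],
    [0,0,0,0,0,0],
    [0,0,0,0,0,0],
    [0,0,0,0,0,0],
    [0,0,0,0,0,0]
  ]
}}

```text
t: 14.6
eef_pos: [0.4636, -0.1296, 0.1828]
ee_rot: [-3.141, 0.0, -2.705]
force: [-1.4, 1.0, 5.4]
width: 0.064
```

{"api": "move_arm", "payload": {
  "deltas": [
    [0,0,10,0,0,0],
    [0,0,30,0,0,0],
    [0,0,40,0,0,0],
    [0,0,40,0,0,0],
    [0,0,30,0,0,0]
  ]
}}

```text
t: 15.02
eef_pos: [0.4635, -0.1297, 0.3355]
ee_rot: [-3.141, 0.001, -2.704]
force: [1.4, 0.1, -1.1]
width: 0.0638
```

{"api": "move_arm", "payload": {
  "deltas": [
    [0,0,10,0,0,0],
    [-2,-16,0,0,0,0],
    [-3,-30,0,0,0,0],
    [-4,-35,0,0,0,0],
    [-4,-37,0,0,0,0]
  ]
}}

```text
t: 15.43
eef_pos: [0.4501, -0.2483, 0.3422]
ee_rot: [3.141, 0.0, -2.703]
force: [2.3, 0.4, -1.6]
width: 0.0637
```

{"api": "move_arm", "payload": {
  "deltas": [
    [-4,-35,0,0,0,0],
    [-3,-25,0,0,0,0],
    [-2,-14,0,0,0,0],
    [0,0,0,0,0,0],
    [0,0,0,0,0,0]
  ]
}}

```text
t: 15.85
eef_pos: [0.441, -0.3222, 0.3414]
ee_rot: [3.14, -0.001, -2.707]
force: [0.1, 0.0, -0.6]
width: 0.0637
```

```bash
python3 fit.py wrist w6.png red_lid_center:.441:-.322:.16 large_jar_center:.441:-.322:.038
```

```text
tool [ 0.441  -0.3222  0.3414] [ 3.1403 -0.0009 -2.7059] 0.06389182761892122
wrist red_lid_center  [ 0.4396 -0.3225] 0.714 9.1 0.7
wrist red_lid_center free z [ 0.4453 -0.3193  0.1313] 0.726 9.1 0.7
wrist large_jar_center  [ 0.4324 -0.3261] 0.44 13.2 0.65
wrist large_jar_center free z [ 0.4485 -0.3185 -0.0663] 0.608 13.2 0.65
```

View pics/w6.png

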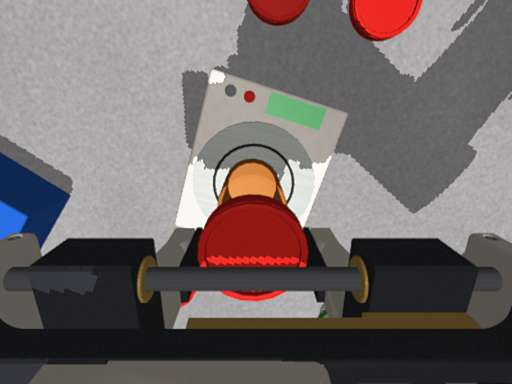

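Lid held level at (252,245), with the jar at (253,182) centred behind it. I lower slowly.

{"api": "move_arm", "payload": {
  "deltas": [
    [0,0,-15,0,0,0],
    [0,0,-15,0,0,0],
    [0,0,-12,0,0,0],
    [0,0,-5,0,0,0],
    [0,0,0,0,0,0]
  ]
}}

```text
t: 16.52
eef_pos: [0.4414, -0.3209, 0.2947]
ee_rot: [3.14, -0.001, -2.704]
force: [-0.1, 0.0, -1.1]
width: 0.0638
```

{"api": "move_arm", "payload": {
  "deltas": [
    [0,0,-2,0,0,0],
    [0,0,-2,0,0,0],
    [0,0,-1,0,0,0],
    [0,0,0,0,0,0],
    [0,0,0,0,0,0]
  ]
}}

```text
t: 16.93
eef_pos: [0.4416, -0.3216, 0.291]
ee_rot: [-3.141, 0.0, -2.705]
force: [0.4, -0.2, -1.2]
width: 0.0635
```

{"api": "move_arm", "payload": {
  "deltas": [
    [0,0,-2,0,0,0],
    [0,0,-2,0,0,0],
    [0,0,0,0,0,0],
    [0,0,0,0,0,0],
    [0,0,0,0,0,0]
  ]
}}

```text
t: 17.35
eef_pos: [0.4415, -0.3216, 0.2866]
ee_rot: [3.142, -0.0, -2.705]
force: [0.6, 0.0, -0.2]
width: 0.0637
```

{"api": "move_arm", "payload": {
  "deltas": [
    [0,0,-2,0,0,0],
    [0,0,-1,0,0,0],
    [0,0,-1,0,0,0],
    [0,0,0,0,0,0],
    [0,0,0,0,0,0]
  ]
}}

```text
t: 17.77
eef_pos: [0.4415, -0.3216, 0.2826]
ee_rot: [3.141, -0.0, -2.705]
force: [0.4, 0.4, -0.5]
width: 0.0635
```

{"api": "move_arm", "payload": {
  "deltas": [
    [0,0,-1,0,0,0],
    [0,0,0,0,0,0],
    [0,0,-1,0,0,0],
    [0,0,0,0,0,0],
    [0,0,0,0,0,0]
  ]
}}

```text
t: 18.18
eef_pos: [0.4416, -0.3216, 0.2809]
ee_rot: [-3.141, 0.0, -2.705]
force: [-0.7, -0.1, 1.6]
width: 0.0637
```

{"api": "move_arm", "payload": {
  "deltas": [
    [0,0,0,0,0,0],
    [0,0,0,0,0,0],
    [0,0,0,0,0,0],
    [0,0,0,0,0,0],
    [0,0,0,0,0,0]
  ],
  "claw": 0
}}

```text
t: 18.6
eef_pos: [0.4415, -0.3216, 0.2806]
ee_rot: [3.141, -0.0, -2.705]
force: [-0.6, 0.1, -0.9]
width: 0.0862
```

{"api": "move_arm", "payload": {
  "deltas": [
    [0,0,0,0,0,0],
    [0,0,5,0,0,0],
    [0,0,15,0,0,0],
    [0,0,30,0,0,0],
    [0,0,35,0,0,0]
  ]
}}

```text
t: 19.02
eef_pos: [0.4409, -0.3214, 0.3653]
ee_rot: [3.139, -0.003, -2.705]
force: [1.8, -0.4, 0.2]
width: 0.0877
```

{"api": "move_arm", "payload": {
  "deltas": [
    [0,0,40,0,0,0],
    [0,0,20,0,0,0],
    [0,0,0,0,0,0],
    [0,0,0,0,0,0],
    [0,0,0,0,0,0]
  ]
}}

```text
t: 19.43
eef_pos: [0.4411, -0.3214, 0.4253]
ee_rot: [3.141, -0.0, -2.705]
force: [-0.0, -0.0, -0.1]
width: 0.0872
```

```bash
python3 fit.py wrist w7.png red_lid_center:.441:-.322:.098
```

```text
tool [ 0.4411 -0.3214  0.4253] [ 3.1403 -0.0009 -2.705 ] 0.08780813852401402
wrist red_lid_center  [ 0.441  -0.3221] 0.95 2.5 0.92
wrist red_lid_center free z [ 0.4427 -0.3209  0.0899] 0.982 2.5 0.92
```

View pics/w7.png

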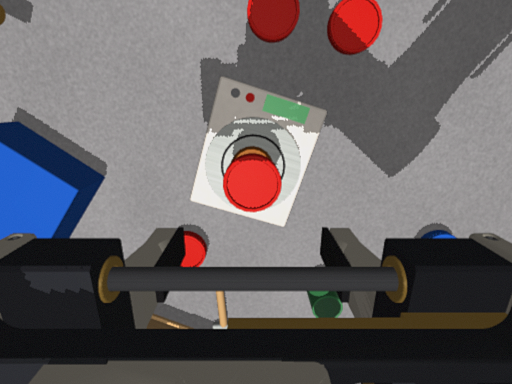

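The red lid sits level on the jar at (252,182). Next, the small green jar.

{"api": "move_arm", "payload": {
  "deltas": [
    [21,28,0,0,0,0],
    [21,28,0,0,0,0],
    [22,28,0,0,0,0],
    [21,28,0,0,0,0],
    [21,28,0,0,0,0]
  ]
}}

```text
t: 20.0
eef_pos: [0.5482, -0.1802, 0.4247]
ee_rot: [3.141, -0.002, -2.705]
force: [-0.4, -1.0, 0.0]
width: 0.0872
```

{"api": "move_arm", "payload": {
  "deltas": [
    [21,28,-10,0,0,0],
    [21,29,-30,0,0,0],
    [0,0,-30,0,0,0],
    [0,0,0,0,0,0],
    [0,0,0,0,0,0]
  ]
}}

```text
t: 20.42
eef_pos: [0.5869, -0.1275, 0.3569]
ee_rot: [3.14, -0.005, -2.704]
force: [1.3, -0.2, 0.7]
width: 0.088
```

```bash
python3 fit.py wrist - small_jar_center:.589:-.1245:0
```

```text
tool [ 0.5869 -0.1275  0.3569] [-3.1415 -0.002  -2.7045] 0.08753600357958749
wrist small_jar_center  [ 0.5888 -0.1247] 0.963 5.3 0.63
wrist small_jar_center free z [ 0.5905 -0.1239 -0.0061] 0.981 5.3 0.63
```

{"api": "move_arm", "payload": {
  "deltas": [
    [0,0,-35,0,0,0],
    [0,0,-35,0,0,0],
    [0,0,-35,0,0,0],
    [0,0,-30,0,0,0],
    [0,0,-15,0,0,0]
  ]
}}

```text
t: 20.98
eef_pos: [0.5864, -0.1287, 0.2072]
ee_rot: [3.141, -0.001, -2.707]
force: [-0.3, 0.2, -0.2]
width: 0.0875
```

{"api": "move_arm", "payload": {
  "deltas": [
    [0,0,-5,0,0,0],
    [0,0,0,0,0,0],
    [0,0,0,0,0,0],
    [0,0,0,0,0,0],
    [0,0,0,0,0,0]
  ]
}}

```text
t: 21.4
eef_pos: [0.5879, -0.1279, 0.2059]
ee_rot: [-3.14, 0.003, -2.705]
force: [-0.1, -0.5, -0.1]
width: 0.0876
```

{"api": "move_arm", "payload": {
  "deltas": [
    [0,0,0,0,0,0],
    [0,0,0,0,0,0],
    [0,0,0,0,0,0],
    [0,0,0,0,0,0],
    [0,0,0,0,0,0]
  ],
  "claw": 255,
  "squeeze": 20
}}

```text
t: 21.82
eef_pos: [0.5873, -0.1277, 0.204]
ee_rot: [-3.142, 0.0, -2.705]
force: [0.2, -0.1, -1.4]
width: 0.0594
```

{"api": "move_arm", "payload": {
  "deltas": [
    [0,0,0,0,0,0],
    [0,0,0,0,0,0],
    [0,0,0,0,0,0],
    [0,0,0,0,0,0],
    [0,0,0,0,0,0]
  ]
}}

```text
t: 22.23
eef_pos: [0.5872, -0.1277, 0.2038]
ee_rot: [3.141, -0.0, -2.705]
force: [-0.5, 1.0, -0.6]
width: 0.0466
```

{"api": "move_arm", "payload": {
  "deltas": [
    [0,0,0,0,0,0],
    [0,0,10,0,0,0],
    [0,0,30,0,0,0],
    [0,0,38,0,0,0],
    [0,0,38,0,0,0]
  ]
}}

```text
t: 22.65
eef_pos: [0.5867, -0.1279, 0.3212]
ee_rot: [3.141, -0.002, -2.705]
force: [0.7, -0.4, -1.2]
width: 0.0464
```

{"api": "move_arm", "payload": {
  "deltas": [
    [0,0,38,0,0,0],
    [0,0,36,0,0,0],
    [0,0,10,0,0,0],
    [0,0,0,0,0,0],
    [0,0,0,0,0,0]
  ]
}}

```text
t: 23.07
eef_pos: [0.5869, -0.1277, 0.4047]
ee_rot: [-3.141, 0.002, -2.705]
force: [0.5, 0.1, -2.4]
width: 0.0468
```

```bash
python3 fit.py wrist w8.png small_jar_center:.5895:-.1265:0.2
```

```text
tool [ 0.5869 -0.1277  0.4047] [ 3.1407 -0.0005 -2.7051] 0.04685543127039803
wrist small_jar_center  [ 0.5898 -0.1263] 0.723 3.4 0.94
wrist small_jar_center free z [ 0.59   -0.1262  0.1999] 0.723 3.4 0.94
```

View pics/w8.png

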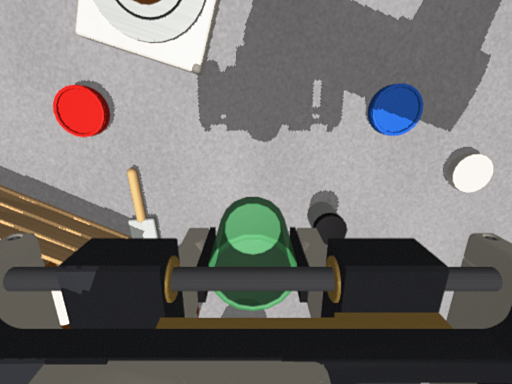

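The green jar is held upright at (252,250). I carry it over the stack.

{"api": "move_arm", "payload": {
  "deltas": [
    [-16,-21,0,0,0,0],
    [-22,-29,0,0,0,0],
    [-22,-29,0,0,0,0],
    [-22,-29,0,0,0,0],
    [-22,-29,0,0,0,0]
  ]
}}

```text
t: 23.63
eef_pos: [0.482, -0.2656, 0.4024]
ee_rot: [3.14, -0.002, -2.704]
force: [1.0, -1.5, -1.2]
width: 0.0467
```

{"api": "move_arm", "payload": {
  "deltas": [
    [-22,-29,0,0,0,0],
    [-16,-21,0,0,0,0],
    [-7,-9,0,0,0,0],
    [0,0,0,0,0,0],
    [0,0,0,0,0,0]
  ]
}}

```text
t: 24.05
eef_pos: [0.438, -0.324, 0.4029]
ee_rot: [3.14, -0.001, -2.706]
force: [-0.2, 0.4, -1.4]
width: 0.0466
```

{"api": "move_arm", "payload": {
  "deltas": [
    [0,0,-20,0,0,0],
    [0,0,-20,0,0,0],
    [0,0,-15,0,0,0],
    [0,0,0,0,0,0],
    [0,0,0,0,0,0]
  ]
}}

```text
t: 24.47
eef_pos: [0.4389, -0.323, 0.3481]
ee_rot: [3.14, -0.002, -2.703]
force: [-0.3, -0.0, -0.5]
width: 0.0471
```

Run:
```python
from h import *
T=toolT(); print(T[:3,3])
w=arm.grab_frame('wrist'); cv2.imwrite('pics/w9.png',w[:,:,::-1])
s=arm.grab_frame('scene')[110:220,100:220,::-1]
c=np.zeros((384,812-12,3),np.uint8); c[:,:400]=cv2.resize(np.ascontiguousarray(w[84:,56:456,::-1]),(400,300)).repeat(1,0)[:300] if 0 else 0
c[:300,:400]=w[84:,56:456,::-1]; c[:366,400:]=cv2.resize(np.ascontiguousarray(s),(400,366),interpolation=cv2.INTER_CUBIC)
cv2.imwrite('pics/c9.png',c)
# expected pixels (in crop) of the jar foot and the lid recess in the wrist view
for n,p in(('foot',(.441,-.3219,T[2,3]-.2038)),('recess',(.441,-.3219,.12))): print(n,proj('wrist',p,T)-[56,84])
```

```text
[ 0.43890556 -0.3229864   0.34813803]
foot [196.07159035 142.2241002 ]
recess [196.06152297 129.70956174]
```

View pics/c9.png

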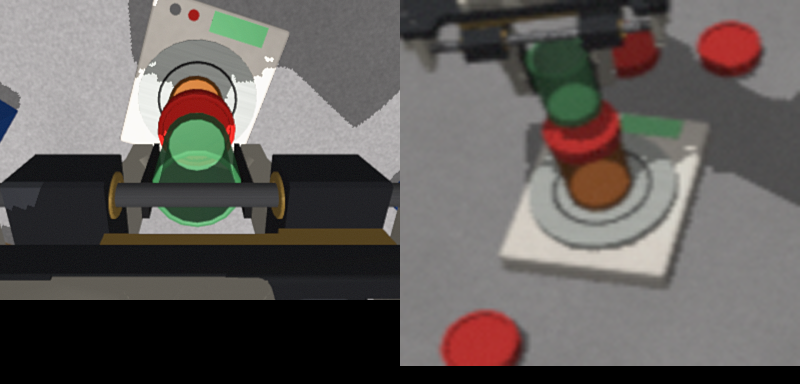

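The foot shows at (196,141), as predicted (196,142), and is centred over the red lid. I lower it in.

{"api": "move_arm", "payload": {
  "deltas": [
    [0,0,-8,0,0,0],
    [0,0,-6,0,0,0],
    [0,0,-4,0,0,0],
    [0,0,0,0,0,0],
    [0,0,0,0,0,0]
  ]
}}

```text
t: 24.98
eef_pos: [0.4382, -0.3238, 0.3307]
ee_rot: [3.141, -0.001, -2.705]
force: [-0.0, 0.7, 0.2]
width: 0.0465
```

{"api": "move_arm", "payload": {
  "deltas": [
    [0,0,-1,0,0,0],
    [0,0,-1,0,0,0],
    [0,0,-1,0,0,0],
    [0,0,0,0,0,0],
    [0,0,0,0,0,0]
  ]
}}

```text
t: 25.4
eef_pos: [0.4382, -0.3238, 0.3279]
ee_rot: [-3.142, 0.0, -2.705]
force: [-0.0, 0.2, -0.8]
width: 0.0469
```

{"api": "move_arm", "payload": {
  "deltas": [
    [0,0,-1,0,0,0],
    [0,0,0,0,0,0],
    [0,0,-1,0,0,0],
    [0,0,0,0,0,0],
    [0,0,0,0,0,0]
  ]
}}

```text
t: 25.82
eef_pos: [0.4382, -0.3237, 0.3258]
ee_rot: [3.142, -0.0, -2.705]
force: [-0.0, -0.2, -0.5]
width: 0.047
```

{"api": "move_arm", "payload": {
  "deltas": [
    [0,0,-1,0,0,0],
    [0,0,0,0,0,0],
    [0,0,0,0,0,0],
    [0,0,0,0,0,0],
    [0,0,0,0,0,0]
  ]
}}

```text
t: 26.23
eef_pos: [0.4383, -0.3238, 0.3249]
ee_rot: [-3.142, 0.0, -2.705]
force: [0.3, -0.1, -1.1]
width: 0.0466
```

{"api": "move_arm", "payload": {
  "deltas": [
    [0,0,-1,0,0,0],
    [0,0,0,0,0,0],
    [0,0,0,0,0,0],
    [0,0,0,0,0,0],
    [0,0,0,0,0,0]
  ]
}}

```text
t: 26.65
eef_pos: [0.4382, -0.3237, 0.3239]
ee_rot: [3.142, -0.0, -2.705]
force: [0.1, -0.2, -1.6]
width: 0.0465
```

{"api": "move_arm", "payload": {
  "deltas": [
    [0,0,-1,0,0,0],
    [0,0,0,0,0,0],
    [0,0,0,0,0,0],
    [0,0,0,0,0,0],
    [0,0,0,0,0,0]
  ]
}}

```text
t: 27.07
eef_pos: [0.4384, -0.3238, 0.3238]
ee_rot: [-3.141, 0.0, -2.704]
force: [-2.1, 1.8, 5.7]
width: 0.047
```

Contact at 0.3238, exactly as predicted for the recess floor. I release and look.

{"api": "move_arm", "payload": {
  "deltas": [
    [0,0,0.5,0,0,0],
    [0,0,0,0,0,0],
    [0,0,0,0,0,0],
    [0,0,0,0,0,0],
    [0,0,0,0,0,0]
  ]
}}

```text
t: 27.48
eef_pos: [0.4384, -0.3238, 0.3238]
ee_rot: [-3.141, 0.0, -2.705]
force: [-0.5, 1.4, 5.6]
width: 0.0466
```

{"api": "move_arm", "payload": {
  "deltas": [
    [0,0,0,0,0,0],
    [0,0,0,0,0,0],
    [0,0,0,0,0,0],
    [0,0,0,0,0,0],
    [0,0,0,0,0,0]
  ],
  "claw": 0
}}

```text
t: 27.9
eef_pos: [0.4382, -0.3237, 0.3232]
ee_rot: [3.141, -0.0, -2.705]
force: [-0.6, -0.3, -1.0]
width: 0.0746
```

{"api": "move_arm", "payload": {
  "deltas": [
    [0,0,0,0,0,0],
    [0,0,0,0,0,0],
    [0,0,5,0,0,0],
    [0,0,15,0,0,0],
    [0,0,30,0,0,0]
  ]
}}

```text
t: 28.32
eef_pos: [0.4374, -0.3233, 0.3711]
ee_rot: [3.137, -0.004, -2.705]
force: [0.3, 0.1, -0.3]
width: 0.0873
```

{"api": "move_arm", "payload": {
  "deltas": [
    [0,0,35,0,0,0],
    [0,0,35,0,0,0],
    [0,0,20,0,0,0],
    [0,0,0,0,0,0],
    [0,0,0,0,0,0]
  ]
}}

```text
t: 28.73
eef_pos: [0.4382, -0.3237, 0.4652]
ee_rot: [-3.139, 0.003, -2.705]
force: [0.4, -0.4, -0.8]
width: 0.0876
```

```bash
python3 fit.py wrist w10.png small_jar_center:.441:-.322:.12
```

```text
tool [ 0.4382 -0.3237  0.4652] [-3.1413  0.0009 -2.7049] 0.08753104301757142
wrist small_jar_center  [ 0.4406 -0.3226] 0.958 2.4 0.73
wrist small_jar_center free z [ 0.4423 -0.3219  0.1144] 0.972 2.4 0.73
```

View pics/w10.png

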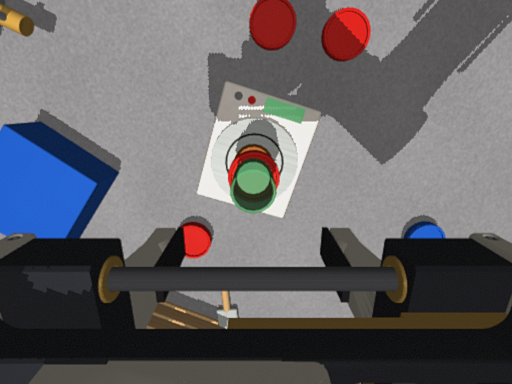

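The green jar stands upright on the red lid at (254,186). Now the white lid.

{"api": "move_arm", "payload": {
  "deltas": [
    [2,26,0,0,0,0],
    [2,37,0,0,0,0],
    [3,38,0,0,0,0],
    [2,38,0,0,0,0],
    [2,38,0,0,0,0]
  ]
}}

```text
t: 29.3
eef_pos: [0.4488, -0.1453, 0.4623]
ee_rot: [3.141, -0.002, -2.706]
force: [1.6, 0.1, 0.1]
width: 0.0878
```

{"api": "move_arm", "payload": {
  "deltas": [
    [2,38,0,0,0,0],
    [2,38,0,0,0,0],
    [3,38,0,0,0,0],
    [2,38,0,0,0,0],
    [2,38,0,0,0,0]
  ]
}}

```text
t: 29.72
eef_pos: [0.4597, 0.045, 0.4626]
ee_rot: [-3.142, -0.001, -2.705]
force: [0.6, -0.5, 0.6]
width: 0.0872
```

{"api": "move_arm", "payload": {
  "deltas": [
    [2,38,0,0,0,0],
    [3,38,-5,0,0,0],
    [2,28,-20,0,0,0],
    [0,0,-35,0,0,0],
    [0,0,-30,0,0,0]
  ]
}}

```text
t: 30.13
eef_pos: [0.4668, 0.1488, 0.3711]
ee_rot: [3.141, -0.001, -2.702]
force: [-0.1, -0.8, -0.2]
width: 0.0877
```

{"api": "move_arm", "payload": {
  "deltas": [
    [0,0,-30,0,0,0],
    [0,0,-15,0,0,0],
    [0,0,0,0,0,0],
    [0,0,0,0,0,0],
    [0,0,0,0,0,0]
  ]
}}

```text
t: 30.55
eef_pos: [0.4677, 0.1475, 0.3292]
ee_rot: [-3.141, 0.001, -2.705]
force: [0.7, -0.0, -0.8]
width: 0.0878
```

```bash
python3 fit.py wrist w11.png white_lid_center:.467:.147:0
```

```text
tool [0.4677 0.1475 0.3292] [ 3.1415  0.0018 -2.7047] 0.08760098716879683
wrist white_lid_center  [0.4669 0.1469] 0.931 1.8 0.61
wrist white_lid_center free z [ 0.4692  0.1483 -0.01  ] 0.973 1.8 0.61
```

View pics/w11.png

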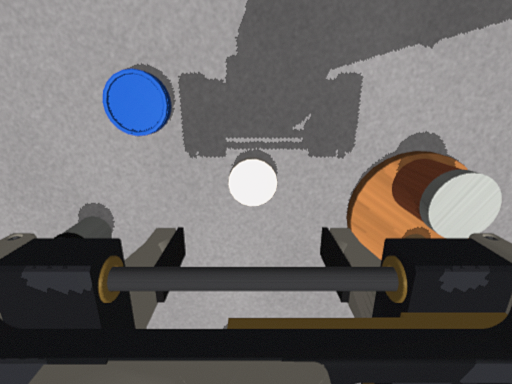

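The white lid is at (253,182), centred; the board and canister (right, ≥348) are clear of the jaws. I compute the disc's top-face centre as a check, then descend.

Run:
```python
from h import *
np.set_printoptions(precision=4,suppress=True)
T=toolT()
im=cv2.imread('pics/w11.png'); g=im.min(2)
n,l,s,c=cv2.connectedComponentsWithStats((g>200).astype(np.uint8)); i=l[182,253]; m=(l==i).astype(np.uint8)
ct=max(cv2.findContours(m,0,cv2.CHAIN_APPROX_NONE)[0],key=len)[:,0]
P=np.array([onz('wrist',q,.024,T)[:2] for q in ct]); A=np.c_[2*P,np.ones(len(P))]; r=np.linalg.lstsq(A,(P**2).sum(1),rcond=None)[0]
print(s[i],r[:2],2*np.sqrt(r[2]+r[:2]@r[:2]),T[:3,3])
```

```text
[ 228  160   49   46 1769] [0.4671 0.1472] 0.05178921393133343 [0.4676 0.1474 0.3297]
```

{"api": "move_arm", "payload": {
  "deltas": [
    [0,0,-35,0,0,0],
    [0,0,-35,0,0,0],
    [0,0,-35,0,0,0],
    [0,0,-25,0,0,0],
    [0,0,-10,0,0,0]
  ]
}}

```text
t: 31.12
eef_pos: [0.4665, 0.1466, 0.186]
ee_rot: [-3.141, -0.003, -2.706]
force: [-0.1, -0.5, 0.6]
width: 0.0876
```

{"api": "move_arm", "payload": {
  "deltas": [
    [0,0,-4,0,0,0],
    [0,0,-3,0,0,0],
    [0,0,0,0,0,0],
    [0,0,0,0,0,0],
    [0,0,0,0,0,0]
  ]
}}

```text
t: 31.53
eef_pos: [0.4677, 0.1476, 0.1826]
ee_rot: [3.141, 0.002, -2.705]
force: [1.4, -0.0, 0.6]
width: 0.0875
```

{"api": "move_arm", "payload": {
  "deltas": [
    [0,0,0,0,0,0],
    [0,0,0,0,0,0],
    [0,0,0,0,0,0],
    [0,0,0,0,0,0],
    [0,0,0,0,0,0]
  ],
  "claw": 255,
  "squeeze": 15
}}

```text
t: 31.95
eef_pos: [0.4673, 0.1473, 0.1815]
ee_rot: [3.142, 0.0, -2.705]
force: [-0.2, -0.3, 0.5]
width: 0.0599
```

{"api": "move_arm", "payload": {
  "deltas": [
    [0,0,0,0,0,0],
    [0,0,0,0,0,0],
    [0,0,0,0,0,0],
    [0,0,0,0,0,0],
    [0,0,0,0,0,0]
  ]
}}

```text
t: 32.37
eef_pos: [0.4673, 0.1473, 0.1814]
ee_rot: [-3.142, -0.0, -2.705]
force: [0.1, 0.5, 1.8]
width: 0.0538
```

{"api": "move_arm", "payload": {
  "deltas": [
    [0,0,10,0,0,0],
    [0,0,25,0,0,0],
    [0,0,35,0,0,0],
    [0,0,38,0,0,0],
    [0,0,38,0,0,0]
  ]
}}

```text
t: 32.78
eef_pos: [0.4668, 0.1469, 0.3286]
ee_rot: [-3.141, -0.001, -2.705]
force: [1.3, 0.9, -1.0]
width: 0.0536
```

{"api": "move_arm", "payload": {
  "deltas": [
    [0,0,38,0,0,0],
    [0,0,30,0,0,0],
    [0,0,20,0,0,0],
    [0,0,0,0,0,0],
    [0,0,0,0,0,0]
  ]
}}

```text
t: 33.2
eef_pos: [0.4672, 0.1472, 0.4163]
ee_rot: [3.141, 0.002, -2.705]
force: [-0.7, 0.2, -1.2]
width: 0.0534
```

{"api": "move_arm", "payload": {
  "deltas": [
    [-2,-26,0,0,0,0],
    [-2,-38,0,0,0,0],
    [-2,-38,0,0,0,0],
    [-2,-38,0,0,0,0],
    [-2,-38,0,0,0,0]
  ]
}}

```text
t: 33.62
eef_pos: [0.4563, -0.0322, 0.4138]
ee_rot: [3.141, -0.002, -2.704]
force: [0.4, -0.1, -1.3]
width: 0.0536
```

{"api": "move_arm", "payload": {
  "deltas": [
    [-2,-38,0,0,0,0],
    [-2,-38,0,0,0,0],
    [-2,-38,0,0,0,0],
    [-2,-38,0,0,0,0],
    [-2,-38,0,0,0,0]
  ]
}}

```text
t: 34.03
eef_pos: [0.4463, -0.2225, 0.4137]
ee_rot: [3.14, -0.002, -2.705]
force: [1.3, 0.5, 0.0]
width: 0.0536
```

{"api": "move_arm", "payload": {
  "deltas": [
    [-2,-38,0,0,0,0],
    [-2,-38,0,0,0,0],
    [-2,-26,0,0,0,0],
    [0,0,0,0,0,0],
    [0,0,0,0,0,0]
  ]
}}

```text
t: 34.45
eef_pos: [0.4406, -0.3239, 0.4129]
ee_rot: [3.139, -0.003, -2.708]
force: [0.4, 0.2, -0.9]
width: 0.0537
```

{"api": "move_arm", "payload": {
  "deltas": [
    [0,0,-15,0,0,0],
    [0,0,-15,0,0,0],
    [0,0,-8,0,0,0],
    [0,0,0,0,0,0],
    [0,0,0,0,0,0]
  ]
}}

```text
t: 34.87
eef_pos: [0.4414, -0.3221, 0.3771]
ee_rot: [3.141, -0.001, -2.704]
force: [-0.2, -0.6, -0.1]
width: 0.0534
```

Run:
```python
from h import *
T=toolT(); print(T[:3,3])
w=arm.grab_frame('wrist')
s=arm.grab_frame('scene')[90:200,100:220,::-1]
c=np.zeros((384,800,3),np.uint8)
c[:300,:400]=w[84:,56:456,::-1]; c[:366,400:]=cv2.resize(np.ascontiguousarray(s),(400,366),interpolation=cv2.INTER_CUBIC)
cv2.imwrite('pics/c12.png',c)
```

```text
[ 0.4413854  -0.32206868  0.3770527 ]
```

View pics/c12.png

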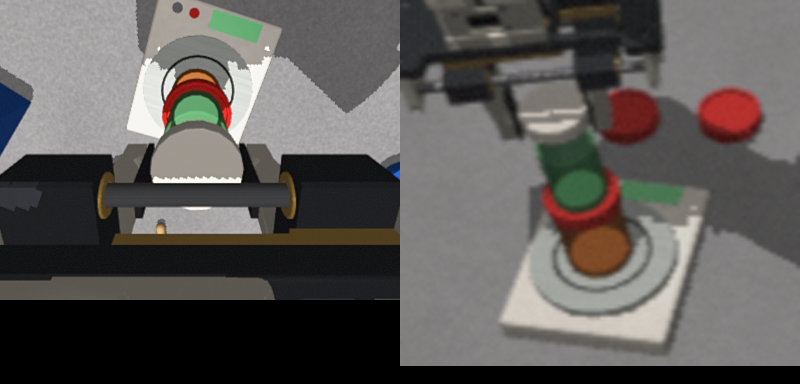

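Lid level and centred over the green jar (196 versus 196 in the wrist crop). I lower it with checks.

{"api": "move_arm", "payload": {
  "deltas": [
    [0,0,-6,0,0,0],
    [0,0,-4,0,0,0],
    [0,0,-3,0,0,0],
    [0,0,0,0,0,0],
    [0,0,0,0,0,0]
  ]
}}

```text
t: 35.38
eef_pos: [0.4412, -0.3228, 0.3642]
ee_rot: [3.141, -0.0, -2.705]
force: [0.0, 0.2, -0.7]
width: 0.0533
```

{"api": "move_arm", "payload": {
  "deltas": [
    [0,0,-2,0,0,0],
    [0,0,-2,0,0,0],
    [0,0,-1,0,0,0],
    [0,0,0,0,0,0],
    [0,0,0,0,0,0]
  ]
}}

```text
t: 35.8
eef_pos: [0.4413, -0.3228, 0.3593]
ee_rot: [3.141, -0.0, -2.705]
force: [-0.1, 0.1, -0.4]
width: 0.0533
```

{"api": "move_arm", "payload": {
  "deltas": [
    [0,0,-2,0,0,0],
    [0,0,-1,0,0,0],
    [0,0,-1,0,0,0],
    [0,0,0,0,0,0],
    [0,0,0,0,0,0]
  ]
}}

```text
t: 36.22
eef_pos: [0.4412, -0.3227, 0.3553]
ee_rot: [3.141, -0.0, -2.705]
force: [-0.9, 0.3, -1.0]
width: 0.0535
```

{"api": "move_arm", "payload": {
  "deltas": [
    [0,0,-1,0,0,0],
    [0,0,-1,0,0,0],
    [0,0,-1,0,0,0],
    [0,0,0,0,0,0],
    [0,0,0,0,0,0]
  ]
}}

```text
t: 36.63
eef_pos: [0.4412, -0.3227, 0.3523]
ee_rot: [3.141, -0.0, -2.705]
force: [-0.1, 0.1, -1.2]
width: 0.0537
```

{"api": "move_arm", "payload": {
  "deltas": [
    [0,0,-1,0,0,0],
    [0,0,0,0,0,0],
    [0,0,0,0,0,0],
    [0,0,0,0,0,0],
    [0,0,0,0,0,0]
  ]
}}

```text
t: 37.05
eef_pos: [0.4413, -0.3228, 0.3515]
ee_rot: [-3.141, 0.0, -2.705]
force: [0.7, -0.0, -0.0]
width: 0.0532
```

{"api": "move_arm", "payload": {
  "deltas": [
    [0,0,-0.5,0,0,0],
    [0,0,0,0,0,0],
    [0,0,0,0,0,0],
    [0,0,0,0,0,0],
    [0,0,0,0,0,0]
  ]
}}

```text
t: 37.47
eef_pos: [0.4413, -0.3228, 0.3514]
ee_rot: [-3.141, 0.0, -2.705]
force: [-1.5, 1.1, 5.1]
width: 0.0537
```

{"api": "move_arm", "payload": {
  "deltas": [
    [0,0,0,0,0,0],
    [0,0,0,0,0,0],
    [0,0,0,0,0,0],
    [0,0,0,0,0,0],
    [0,0,0,0,0,0]
  ],
  "claw": 0
}}

```text
t: 37.88
eef_pos: [0.4412, -0.3227, 0.3506]
ee_rot: [3.141, -0.0, -2.705]
force: [-0.8, -0.1, 0.3]
width: 0.0814
```

{"api": "move_arm", "payload": {
  "deltas": [
    [0,0,0,0,0,0],
    [0,0,0,0,0,0],
    [0,0,5,0,0,0],
    [0,0,15,0,0,0],
    [0,0,30,0,0,0]
  ]
}}

```text
t: 38.3
eef_pos: [0.4404, -0.3223, 0.3986]
ee_rot: [3.137, -0.004, -2.705]
force: [0.5, -0.4, -0.5]
width: 0.0876
```

{"api": "move_arm", "payload": {
  "deltas": [
    [0,0,35,0,0,0],
    [0,0,30,0,0,0],
    [0,20,0,0,0,0],
    [0,35,0,0,0,0],
    [0,38,0,0,0,0]
  ]
}}

```text
t: 38.72
eef_pos: [0.441, -0.2295, 0.4665]
ee_rot: [-3.141, 0.001, -2.707]
force: [0.9, 0.7, 0.1]
width: 0.0879
```

{"api": "move_arm", "payload": {
  "deltas": [
    [0,38,0,0,0,0],
    [0,38,0,0,0,0],
    [0,30,0,0,0,0],
    [0,0,0,0,0,0],
    [0,0,0,0,0,0]
  ]
}}

```text
t: 39.13
eef_pos: [0.4412, -0.1224, 0.4667]
ee_rot: [-3.141, 0.001, -2.701]
force: [0.4, 0.3, 1.4]
width: 0.0875
```

```bash
python3 - <<'E'
from h import *
np.set_printoptions(precision=3,suppress=True)
T=toolT(); w=arm.grab_frame('wrist'); s=arm.grab_frame('scene'); 
c=np.zeros((384,800,3),np.uint8)
c[:300,:400]=cv2.resize(np.ascontiguousarray(w[:,:,::-1]),(400,300)); c[:366,400:]=cv2.resize(np.ascontiguousarray(s[90:200,100:220,::-1]),(400,366),interpolation=cv2.INTER_CUBIC)
cv2.imwrite('pics/c13.png',c)
E
python3 fit.py scene - white_lid_center:.441:-.3225:.17 small_jar_center:.441:-.3225:.12 red_lid_center:.441:-.322:.098
python3 fit.py top - white_lid_center:.441:-.3225:.17
```

```text
scene white_lid_center  [ 0.4367 -0.3232] 0.889 0.6 0.66
scene white_lid_center free z [ 0.4409 -0.3215  0.1741] 0.878 0.6 0.66
scene small_jar_center  [ 0.438  -0.3214] 0.449 4.5 0.63
scene small_jar_center free z [ 0.149  -0.5382 -0.281 ] 0.65 4.5 0.63
scene red_lid_center  [ 0.4442 -0.3194] 0.418 2.4 0.75
scene red_lid_center free z [ 0.4432 -0.3201  0.0967] 0.419 2.4 0.75
white_lid_center fail TypeError("'NoneType' object is not subscriptable")
white_lid_center fail TypeError("'NoneType' object is not subscriptable")
```

View pics/c13.png

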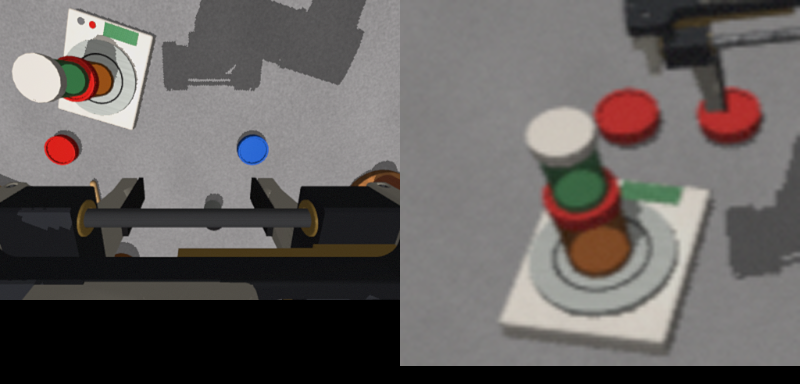

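The stack is complete and level in both views: white lid at (38,77) in the wrist crop and (562,130) in the scene crop, no gap visible, robot clear. I hand it in.

```bash
python3 -c "
from station import arm
print(arm.job_done())"
```

```text
the job is handed in; nothing more can be done
None
```

The stack is built and handed in after about 39 s of the 136 s allowed. The large amber jar stands inside the ring, with the red lid, the small green jar and the white lid on it in that order. The red lid used was the one farthest to the robot's left. I released each piece before fetching the next.

- **Seating:** each piece touched down within about 1.5 mm of the height worked out for full seating. Force readings stayed within about 15 N.
- **Final look:** the last wrist and scene views show an upright stack with no visible gap and the gripper well clear. The blue lid and both tins were never approached.
- **Checks that failed or disagreed:**
  - The last scene-camera fit put the white lid 4 to 5 mm from the wrist-based estimate when its height was fixed. With the height left free it agreed to about 1 mm.
  - The scene fits of the small jar and the red lid were not usable, because other pieces hid parts of them.
  - The top camera did not detect the white lid on the finished stack.

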